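# Switch on the polishing corner

### The arm

A 6-joint arm with a two-finger parallel gripper is mounted at the origin on the work surface. World frame = base frame: x ahead of the robot, y to its left, z up, the work surface at z = 0. Lengths are in m, angles in rad, forces in N, time in s.
With the tool pointing down it reaches from about 0.35 to 0.975 m from the base axis. Payload 4.9 kg.
Tool frame: the origin (TCP) lies midway between the tips of the shut fingers; the grasp point (between the pads) lies 19 mm behind it; z points along the fingers, y is the direction in which the jaws open and shut (so a half turn about z gives the same grasp; the last joint's range is limited). The gripper opens to 85 mm and grips with 20 to 120 N. Pads are 22 mm wide; open, the fingers measure 114 mm over their backs; the gripper's body (76 mm by 85 mm) begins 54 mm behind the grasp point. The pads swing forward as they close: fully open they stand 13 mm farther back than shut.
Start: joints at [1.068, 0.053, 1.613, -0, 1.476, -0.119], TCP at [0.234, 0.58, 0.204] pointing down, gripper open.
Joint ranges: [-3.01, 3.01], [-1.01, 2.22], [0.06, 2.58], [-1.02, 4.17], [0.09, 2.62], [-3.14, 3.14]. Speed limits (rad/s): [2.57, 2.57, 3.14, 3.14, 3.14, 3.14].

### API

Orientations are given as a rotation vector (axis times angle).
In Python, from station import ctrl gives the robot as it stands.
- The arm moves only by the tool play_rows, never from a script. Its argument "motion" is a list that holds one entry, the list of rows, each a list of 7 numbers: the closure, from -1 (fully open) to 1 (shut), then the shift along the tool's x, y, z in cm, then the turn, a rotation vector about the tool's x, y, z in degrees. A call has 1 to 20 rows; each row is the pose to reach, as a shift and turn from the pose measured when the call began, along the tool's axes at that moment; what a row does not reach only later rows make up. A row lasts 1/8 s, in which the tool goes at most 62.5 mm and 10.7 degrees, less where a joint would pass 70% of its speed; a pose out of reach is approached as far as the arm can. A call with a gripper value outside its range is refused whole. The fingers move at their own pace and stop on an object; "newtons" is the grip in N (left out, the last holds). Time passes only in rows, so rows that repeat a pose let the fingers close. It gives the time, the measured TCP pose, the force and the opening at its end, in the units of the state.
- ctrl.get_obs(): the state, without advancing time (a new reading comes with each control period).
- ctrl.get_image(name): name is "scene" or "top" or "wrist"; returns a dict with "color" (480x640x3 uint8, red, green, blue), "mtx" (3x3 intrinsics, pixels), "T" (4x4, takes a point from camera to world coordinates). Camera axes: x right, y up, looking along -z (the intrinsics and any distortion apply to the point x, -y, -z); pixel columns grow to the right and rows downward; lengths in m; the calibration is good to about 2 mm. A picture is of the moment at which its call begins. There is no depth.
- ctrl.finish_job(): hands the job in, once; it reports no verdict.
The state is a dict: "t": time; "q": joint angles; "dq": joint speeds; "effort": joint torques, N m; "tool_pos": TCP position; "tool_rot": TCP orientation; "contact_force": force on the tool from outside, world axes, zero at the start; "wrist_torque": the same for the moment, N m; "opening": finger opening in m.
Only numpy, scipy, OpenCV 4.12 (cv2) and the standard library are available. Lean on these libraries where they do the work, as an engineer would, in place of code of your own. Each camera call takes 0.05 s, during which the arm holds its last target.

### The job

Switch on the metalsmith's polishing corner by pressing the three caps lightly, one after another, each fully down so that it stays down: first the yellow one (bench lamp), then the blue one (dust extraction), and last the green one (polisher). Only press: do not pick up, tip or push the switch boxes about, do not touch the red emergency stop or its box, and leave the mug, hammer, pitch bowl and punch box alone.

Things in the scene. Friction and masses are not known exactly. Their poses are not given: they have to be found in the camera images.
- lamp_box: bench lamp switch box: loose grey box on thin rubber feet, 64 x 64 mm and 48 mm high to its top face, about 0.75 kg, standing upright on the bench, with one round yellow cap in the middle of its top. Origin at the centre of its underside, z up.
- lamp_top (a point): centre of the top face of the yellow cap (34 mm across, flat, soft rubber that gives about 0.7 mm per N, up to 7 mm, and springs back); 66 mm above the bench when the cap is fully out, and it goes down with the cap.
- lamp_switch (a joint): how far the yellow cap's switch stem is pushed straight down, in m: 0 fully out, 0.008 fully down against its stop (the cap then still stands 10 mm above the box). About 3 N moves it (the soft cap squashes about 2 mm first); there is no return spring, the switch stays where it is left, down. It starts at 0 to 0.001 and counts as pressed in beyond 0.0055; push with well under 25 N.
- fan_box: dust extraction switch box: loose grey box on thin rubber feet, 64 x 64 mm and 60 mm high to its top face, about 0.75 kg, standing upright on the bench, with one round blue cap in the middle of its top. Origin at the centre of its underside, z up.
- fan_top (a point): centre of the top face of the blue cap (34 mm across, flat, soft rubber that gives about 0.7 mm per N, up to 7 mm, and springs back); 78 mm above the bench when the cap is fully out, and it goes down with the cap.
- fan_switch (a joint): how far the blue cap's switch stem is pushed straight down, in m: 0 fully out, 0.008 fully down against its stop (the cap then still stands 10 mm above the box). About 3 N moves it (the soft cap squashes about 2 mm first); there is no return spring, the switch stays where it is left, down. It starts at 0 to 0.001 and counts as pressed in beyond 0.0055; push with well under 25 N.
- polisher_box: polisher switch box: loose grey box on thin rubber feet, 64 x 64 mm and 72 mm high to its top face, about 0.75 kg, standing upright on the bench, with one round green cap in the middle of its top. Origin at the centre of its underside, z up.
- polisher_top (a point): centre of the top face of the green cap (34 mm across, flat, soft rubber that gives about 0.7 mm per N, up to 7 mm, and springs back); 90 mm above the bench when the cap is fully out, and it goes down with the cap.
- polisher_switch (a joint): how far the green cap's switch stem is pushed straight down, in m: 0 fully out, 0.008 fully down against its stop (the cap then still stands 10 mm above the box). About 3 N moves it (the soft cap squashes about 2 mm first); there is no return spring, the switch stays where it is left, down. It starts at 0 to 0.001 and counts as pressed in beyond 0.0055; push with well under 25 N.
- stop_box: emergency stop switch box: loose grey box on thin rubber feet, 64 x 64 mm and 54 mm high to its top face, about 0.75 kg, standing upright on the bench, with one round red cap in the middle of its top. Origin at the centre of its underside, z up.
- stop_top (a point): centre of the top face of the red cap (40 mm across, flat, soft rubber that gives about 0.7 mm per N, up to 7 mm, and springs back); 72 mm above the bench when the cap is fully out, and it goes down with the cap.
- stop_switch (a joint): how far the red cap's switch stem is pushed straight down, in m: 0 fully out, 0.008 fully down against its stop (the cap then still stands 10 mm above the box). Not to be pressed.
- mug: green mug, 80 mm across and 90 mm high, handle on its +y side, loose; origin at the centre of its underside. Bystander.
- hammer: chasing hammer lying on the bench: wooden handle 220 mm long along its x axis, steel head 70 mm wide at +x, about 22 mm high, loose; origin under the handle, near the middle. Bystander.
- pitch_bowl: black pitch bowl with a copper disc being worked, 160 mm across and 96 mm high, fixed; origin at the centre of its underside. Bystander.
- punch_box: open wooden box of upright steel punches, 110 x 160 mm (x by y) and 116 mm high to the punch tips, fixed; origin at the centre of its underside. Bystander.

How it is judged:
By the outcome, as a careful person would: the job done as asked, in the order asked, and still so for the second after the job is handed in, with the robot touching nothing.
It also fails if it takes over 48 s, if anything falls off the work surface, if the arm or the gripper's body presses on something with over 40 N, if the wrist force passes 120 N, or if a joint passes its speed limit or range.

## Working session

There is one attempt and no reset: what is moved stays moved. The work goes in short steps, Python scripts to look and compute and a tool call to move; the robot and the scene stay as the last step left them, time stands still between calls to the robot, and variables do not carry over. Pictures are saved under pics/ and viewed, and the job is handed in when it is done.

Besides the shell and the picture viewer there is one more tool, called after "Emit:" by a JSON object that holds its "method" and its "body". play_rows: Moves the arm, as the interface text tells. Its arguments: {"type":"object","properties":{"motion":{"type":"array"},"newtons":{"type":"number"}},"required":["motion"]}

```bash
mkdir -p pics; ls
python3 - <<'E'
from station import ctrl
import cv2
o=ctrl.get_obs()
print(o)
for n in ["scene","top","wrist"]:
    im=ctrl.get_image(n); cv2.imwrite(f"pics/{n}0.png",im["color"][:,:,::-1]); print(n,im["mtx"].tolist(),im["T"].round(4).tolist(),[k for k in im])
E
```

```text
pics
{'t': 0.0, 'q': array([ 1.06799358e+00,  5.33252051e-02,  1.61429432e+00,  2.96581230e-05,
        1.47603555e+00, -1.18972144e-01]), 'dq': array([-0.00105442,  0.00042272, -0.00139911,  0.00093501,  0.00129612,
        0.00109594]), 'effort': array([-9.18812248e-05, -3.93663812e+01, -3.70175922e+01, -1.09520799e-04,
        6.87463616e-03, -3.19847445e-06]), 'tool_pos': array([0.23368832, 0.57892656, 0.20288253]), 'tool_rot': array([-5.99103828e-01, -3.08326602e+00,  3.06950114e-03]), 'contact_force': array([-0.4403894 , -0.54759835, -0.53531443]), 'wrist_torque': array([0.01779463, 0.05571066, 0.03179102]), 'opening': 0.08550780274914765}
scene [[506.85167569301393, 0.0, 314.91981597412075], [0.0, 506.85167569301393, 240.13624242418138], [0.0, 0.0, 1.0]] [[0.1558, -0.8446, 0.5121, 1.4229], [0.9877, 0.1398, -0.07, -0.1297], [-0.0125, 0.5168, 0.856, 1.4298], [0.0, 0.0, 0.0, 1.0]] ['color', 'mtx', 'T']
top [[553.9888647175809, 0.0, 309.061060469658], [0.0, 553.9888647175809, 243.1930566597858], [0.0, 0.0, 1.0]] [[-0.0158, 0.9864, -0.1635, 0.3782], [-0.9998, -0.0175, -0.0092, -0.0226], [-0.012, 0.1633, 0.9865, 1.4879], [0.0, 0.0, 0.0, 1.0]] ['color', 'mtx', 'T']
wrist [[362.5976990225799, 0.0, 320.76956158196833], [0.0, 362.5976990225799, 233.87091597975063], [0.0, 0.0, 1.0]] [[0.375, -0.8802, -0.2908, 0.1569], [0.927, 0.3553, 0.1199, 0.6096], [-0.0022, -0.3145, 0.9492, 0.3727], [0.0, 0.0, 0.0, 1.0]] ['color', 'mtx', 'T']
```

View pics/scene0.png

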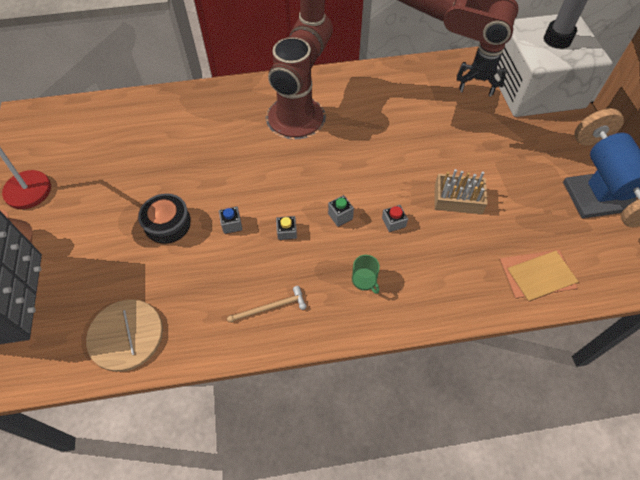

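View pics/top0.png

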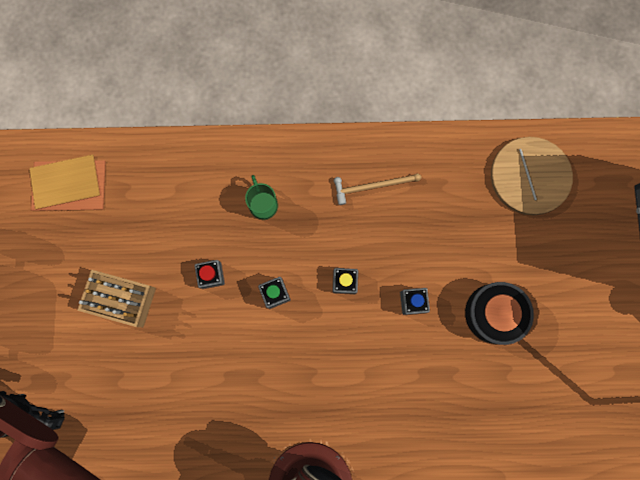

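View pics/wrist0.png

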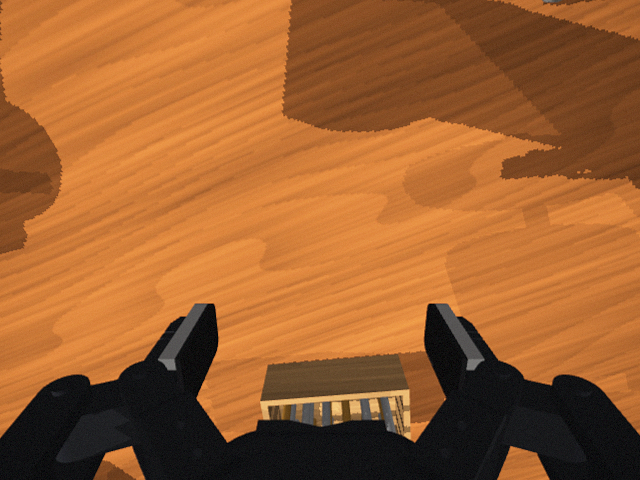

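The scene view shows the blue, yellow, green and red caps at about (229,214), (286,223), (341,202) and (396,212). In the top view they are at (418,300), (346,280), (273,292) and (207,273). The pitch bowl is beside blue, and red is next to green. Next I'll measure positions from both views.

```bash
cat > h.py <<'E'
import numpy as np, cv2
from scipy.spatial.transform import Rotation as R
H={'yellow':.066,'blue':.078,'green':.090,'red':.072}
def ray(im,uv):
    K=im["mtx"];T=im["T"]
    d=np.array([(uv[0]-K[0,2])/K[0,0],-(uv[1]-K[1,2])/K[1,1],-1.])
    return T[:3,3],T[:3,:3]@d
def plane(im,uv,z):
    o,d=ray(im,uv); return o+d*(z-o[2])/d[2]
def proj(im,p):
    T=im["T"];c=T[:3,:3].T@(np.array(p)-T[:3,3]);K=im["mtx"]
    return np.array([K[0,0]*c[0]/-c[2]+K[0,2],K[1,1]*-c[1]/-c[2]+K[1,2]])
HUE={'yellow':(22,35),'blue':(105,125),'green':(50,80),'red':(0,4)}
def blobs(im,name,smin=150,vmin=60):
    hsv=cv2.cvtColor(im["color"],cv2.COLOR_RGB2HSV);a,b=HUE[name]
    m=cv2.inRange(hsv,(a,smin,vmin),(b,255,255))
    if name=='red': m|=cv2.inRange(hsv,(175,smin,vmin),(180,255,255))
    n,_,s,c=cv2.connectedComponentsWithStats(m)
    return [(c[i],s[i].tolist()) for i in range(1,n) if s[i][4]>25],m
def tri(r1,r2):
    A=[];b=[]
    M=np.zeros((3,3));v=np.zeros(3)
    for o,d in (r1,r2):
        d=d/np.linalg.norm(d);P=np.eye(3)-np.outer(d,d);M+=P;v+=P@o
    return np.linalg.solve(M,v)
E
python3 - <<'E'
from h import *
from station import ctrl
o=ctrl.get_obs(); print(o["t"],R.from_rotvec(o["tool_rot"]).as_matrix().round(3).tolist())
g={}
for n in ["scene","top"]:
    im=ctrl.get_image(n)
    for k in H:
        for c,s in blobs(im,k)[0]:
            p=plane(im,c,H[k])
            if .3<p[0]<.75 and abs(p[1])<.4: print(n,k,c.round(1),s,p.round(4)); g.setdefault(k,[]).append(ray(im,c))
for k in g:
    if len(g[k])==2: print(k,tri(*g[k]).round(4))
E
```

```text
0.15 [[-0.927, 0.374, -0.001], [0.374, 0.927, -0.001], [0.0, -0.002, -1.0]]
scene yellow [285.6 223.2] [280, 218, 12, 10, 47] [ 0.529  -0.1013  0.066 ]
scene blue [228.3 213.1] [223, 209, 11, 10, 87] [ 0.4679 -0.2792  0.078 ]
scene red [395.5 212.2] [389, 206, 14, 13, 126] [0.549  0.2545 0.072 ]
top yellow [345.5 279.2] [339, 273, 14, 14, 154] [ 0.5183 -0.1014  0.066 ]
top blue [417.2 300. ] [411, 294, 14, 13, 151] [ 0.4613 -0.2809  0.078 ]
top green [272.7 291.3] [266, 285, 14, 14, 150] [0.4884 0.0843 0.09  ]
top red [206.6 272.6] [199, 265, 16, 16, 210] [0.541  0.2557 0.072 ]
yellow [ 0.5198 -0.1016  0.052 ]
blue [ 0.4618 -0.2813  0.0698]
red [0.5422 0.2576 0.0615]
```

Emit:
{"method": "play_rows", "body": {"motion": [[[1, -2, -1.7, 0, 0, 0, 0], [1, -5, -4.4, 0, 0, 0, 0], [1, -9, -8, 0, 0, 0, 0], [1, -13, -11.5, 0, 0, 0, 0], [1, -17, -15, 0, 0, 0, 0], [1, -21, -18.5, 0, 0, 0, 0], [1, -25, -22, 0, 0, 0, 0], [1, -29, -25.5, 0, 0, 0, 0], [1, -33, -29, 0, 0, 0, 0], [1, -37, -32.5, 0, 0, 0, 0], [1, -41, -36, 0, 0, 0, 0], [1, -45, -39.5, 0, 0, 0, 0], [1, -49, -43, 0, 0, 0, 0], [1, -53, -46.5, 0, 0, 0, 0], [1, -56, -49, 0, 0, 0, 0], [1, -58, -51, 0, 0, 0, 0], [1, -59.5, -52, 0, 0, 0, 0], [1, -60, -52.4, 0, 0, 0, 0], [1, -60, -52.4, 0, 0, 0, 0], [1, -60, -52.4, 0, 0, 0, 0]]]}}

```text
t: 2.75
tool_pos: [0.5938, -0.1303, 0.204]
tool_rot: [-0.597, -3.084, 0.001]
contact_force: [0.6, 0.2, -0.8]
opening: -0.0002
```

Run:
```python
from h import *
from station import ctrl
o=ctrl.get_obs(); print(o["t"],o["tool_pos"],o["contact_force"],R.from_rotvec(o["tool_rot"]).as_matrix().round(3).tolist())
for n in ["wrist","top"]:
    im=ctrl.get_image(n); cv2.imwrite(f"pics/{n}1.png",im["color"][:,:,::-1])
    for k in H:
        for c,s in blobs(im,k)[0]:
            p=plane(im,c,H[k])
            if .3<p[0]<.75 and abs(p[1])<.4: print(n,k,c.round(1),s,p.round(4))
```

```text
2.75 [ 0.59380807 -0.13034896  0.20401845] [ 0.61140159  0.18788337 -0.77231346] [[-0.928, 0.373, -0.001], [0.373, 0.928, -0.001], [0.0, -0.001, -1.0]]
wrist yellow [319.6 111.7] [299, 90, 43, 44, 1443] [ 0.5149 -0.1006  0.066 ]
wrist blue [ 86.2 130. ] [60, 108, 53, 45, 1852] [ 0.4591 -0.2757  0.078 ]
wrist green [592.8 235.7] [551, 196, 89, 96, 3174] [0.6893 0.0721 0.09  ]
top blue [417.3 300. ] [411, 294, 14, 13, 152] [ 0.4612 -0.281   0.078 ]
top green [272.6 291.3] [266, 285, 14, 14, 150] [0.4885 0.0845 0.09  ]
top red [345.2 238.3] [326, 181, 46, 99, 1023] [ 0.624  -0.1032  0.072 ]
top red [385.4 220.5] [355, 186, 56, 101, 1465] [ 0.6693 -0.2092  0.072 ]
top red [370.1 220.1] [350, 208, 44, 24, 542] [ 0.6711 -0.1694  0.072 ]
top red [206.7 272.7] [199, 265, 17, 16, 209] [0.5407 0.2552 0.072 ]
top red [325.3 272.2] [320, 265, 12, 16, 118] [ 0.5367 -0.0499  0.072 ]
```

View pics/wrist1.png

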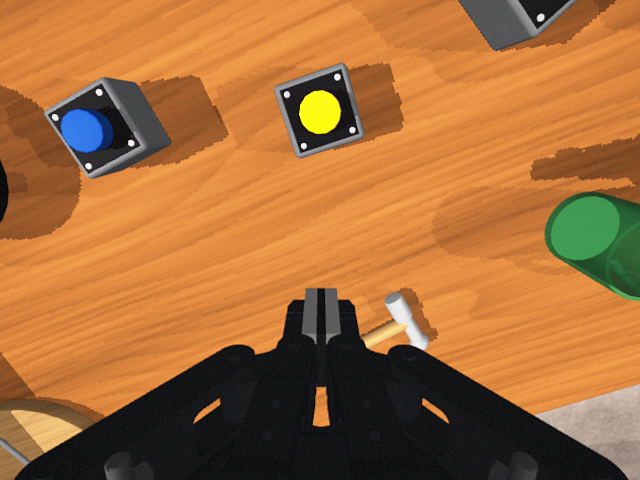

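The wrist view shows the yellow cap at (320,112), which gives (0.515,-0.101). The top view gave (0.518,-0.101), so they agree to about 3 mm. I'll move over yellow and hover.

Emit:
{"method": "play_rows", "body": {"motion": [[[1, 2, 0, 0, 0, 0, 0], [1, 5, -0.1, 1, 0, 0, 0], [1, 7.5, -0.2, 3, 0, 0, 0], [1, 8.3, -0.2, 6, 0, 0, 0], [1, 8.3, -0.2, 9, 0, 0, 0], [1, 8.3, -0.2, 11, 0, 0, 0], [1, 8.3, -0.2, 12, 0, 0, 0], [1, 8.3, -0.2, 12, 0, 0, 0], [1, 8.3, -0.2, 12, 0, 0, 0]]]}}

```text
t: 3.98
tool_pos: [0.517, -0.1018, 0.0853]
tool_rot: [0.597, 3.082, -0.002]
contact_force: [0.3, 0.0, 0.8]
opening: -0.0002
```

Run:
```python
from h import *
from station import ctrl
im=ctrl.get_image("wrist"); cv2.imwrite("pics/w2.png",im["color"][:,:,::-1])
o=ctrl.get_obs();print(o["tool_pos"],o["contact_force"])
for h in (.066,o["tool_pos"][2]): print(proj(im,[*o["tool_pos"][:2],h]))
print([(c.round(),s) for c,s in blobs(im,"yellow")[0]])
```

```text
[ 0.5170496  -0.10176297  0.08541424] [ 0.08335005 -0.29295452 -0.17404716]
[322.27043784 267.4491119 ]
[322.37710222 282.67320722]
[(array([323., 259.]), [293, 228, 60, 61, 2886])]
```

View pics/w2.png

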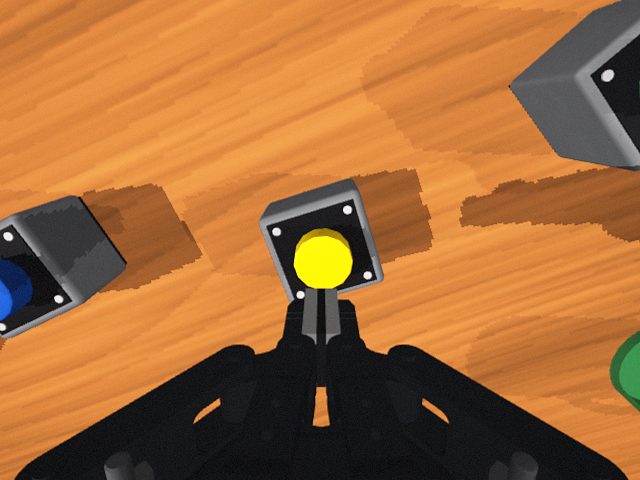

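Run:
```python
from h import *
from station import ctrl
im=ctrl.get_image("wrist")
o=ctrl.get_obs();M=R.from_rotvec(o["tool_rot"]).as_matrix()
for p in [(.011,0,0),(0,0,0),(-.011,0,0),(.011,.01,0),(.011,0,-.019),(.011,0,-.038)]:
    print(p,proj(im,o["tool_pos"]+M@np.array(p)).round())
print((M.T@(im["T"][:3,3]-o["tool_pos"])).round(4)); print((M.T@im["T"][:3,:3]).round(3))
print(M.T@(plane(im,(323,259),.066)-o["tool_pos"]))
```

```text
(0.011, 0, 0) [322. 263.]
(0, 0, 0) [322. 282.]
(-0.011, 0, 0) [322. 301.]
(0.011, 0.01, 0) [342. 263.]
(0.011, 0, -0.019) [323. 279.]
(0.011, 0, -0.038) [323. 299.]
[ 0.0827 -0.0007 -0.1697]
[[-0.001  0.949  0.315]
 [ 1.     0.     0.001]
 [ 0.     0.315 -0.949]]
[0.00504698 0.00042974 0.01936023]
```

Run:
```python
from h import *
from station import ctrl
im=ctrl.get_image("scene");o=ctrl.get_obs()
c=proj(im,o["tool_pos"]);print(c, proj(im,[.5165,-.101,.066]))
x,y=int(c[0]),int(c[1])
cr=im["color"][y-40:y+40,x-50:x+50,::-1]
cr=cv2.resize(cr,None,fx=7,fy=7,interpolation=cv2.INTER_CUBIC)
M=R.from_rotvec(o["tool_rot"]).as_matrix()
for p in [(0,0,0),(.011,0,0),(-.011,0,0)]:
    q=(proj(im,o["tool_pos"]+M@np.array(p))-[x-50,y-40])*7
    cv2.circle(cr,tuple(int(v) for v in q),4,(255,0,255),1)
cv2.imwrite("pics/s3.png",cr)
```

```text
[284.59847649 216.81646101] [285.18578728 220.00757033]
```

View pics/s3.png

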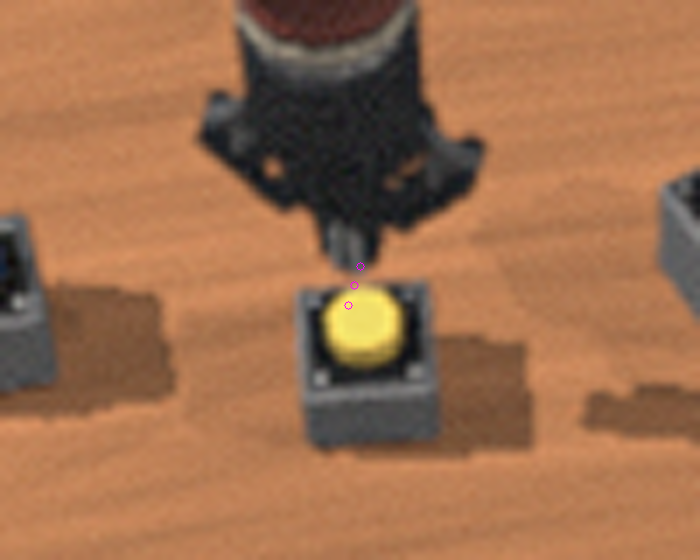

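The views disagree on one thing: the visible fingertips look about 2–3 cm higher than the stated TCP. The lateral position looks centred. I'll descend in small steps and let the force reading settle it.

Emit:
{"method": "play_rows", "body": {"motion": [[[1, 0.2, 0, 0.5, 0, 0, 0], [1, 0.2, 0, 1.2, 0, 0, 0], [1, 0.2, 0, 1.7, 0, 0, 0], [1, 0.2, 0, 2.0, 0, 0, 0], [1, 0.2, 0, 2.2, 0, 0, 0], [1, 0.2, 0, 2.2, 0, 0, 0]]]}}

```text
t: 4.88
tool_pos: [0.5149, -0.101, 0.063]
tool_rot: [0.597, 3.083, -0.002]
contact_force: [0.6, 0.3, 0.0]
opening: -0.0004
```

Run:
```python
from h import *
from station import ctrl
im=ctrl.get_image("scene");o=ctrl.get_obs();print(o["tool_pos"],o["contact_force"])
cr=im["color"][180:250,235:335,::-1]
a=cv2.resize(cr,None,fx=5,fy=5,interpolation=cv2.INTER_CUBIC)
im=ctrl.get_image("wrist");b=im["color"][180:380,220:420,::-1]
b=cv2.resize(b,(350,350))
cv2.imwrite("pics/s4.png",cv2.resize(np.hstack([a[:350],b]),(800,330)))
```

```text
[ 0.51506436 -0.1010369   0.06322012] [-0.1352382  -0.67860712 -0.07796722]
```

View pics/s4.png

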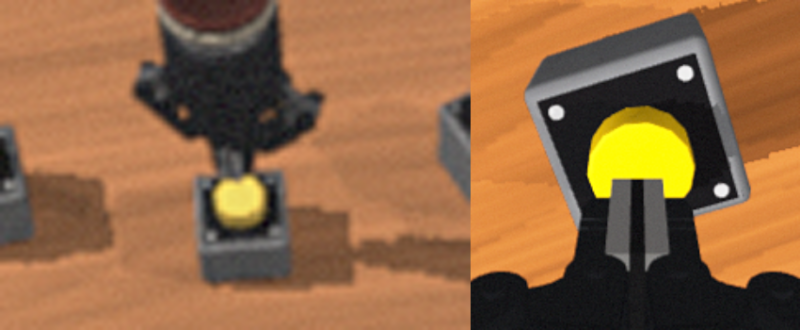

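Emit:
{"method": "play_rows", "body": {"motion": [[[1, 0, 0, 0.2, 0, 0, 0], [1, 0, 0, 0.4, 0, 0, 0], [1, 0, 0, 0.6, 0, 0, 0], [1, 0, 0, 0.8, 0, 0, 0], [1, 0, 0, 0.8, 0, 0, 0]]]}}

```text
t: 5.6
tool_pos: [0.515, -0.101, 0.0551]
tool_rot: [0.597, 3.083, -0.002]
contact_force: [-0.3, 0.4, -0.7]
opening: -0.0002
```

Emit:
{"method": "play_rows", "body": {"motion": [[[1, 0, 0, 0.2, 0, 0, 0], [1, 0, 0, 0.4, 0, 0, 0], [1, 0, 0, 0.6, 0, 0, 0], [1, 0, 0, 0.6, 0, 0, 0]]]}}

```text
t: 6.1
tool_pos: [0.5148, -0.101, 0.0488]
tool_rot: [0.597, 3.083, -0.002]
contact_force: [0.3, 0.2, -0.8]
opening: 0.0001
```

```bash
cat > look.py <<'E'
from h import *
from station import ctrl
import sys
o=ctrl.get_obs();print(o["t"],o["tool_pos"],o["contact_force"])
im=ctrl.get_image("scene")
x,y=[int(v) for v in proj(im,o["tool_pos"])]
cr=im["color"][y-35:y+35,x-50:x+50,::-1]
a=cv2.resize(cr,(500,350),interpolation=cv2.INTER_CUBIC)
im=ctrl.get_image("wrist");b=im["color"][180:380,220:420,::-1]
b=cv2.resize(b,(350,350))
cv2.imwrite(sys.argv[1],cv2.resize(np.hstack([a,b]),(800,330)))
E
python3 look.py pics/s5.png
```

```text
6.1 [ 0.51480814 -0.10095102  0.0488018 ] [ 0.26179405  0.24818754 -0.75917004]
```

View pics/s5.png

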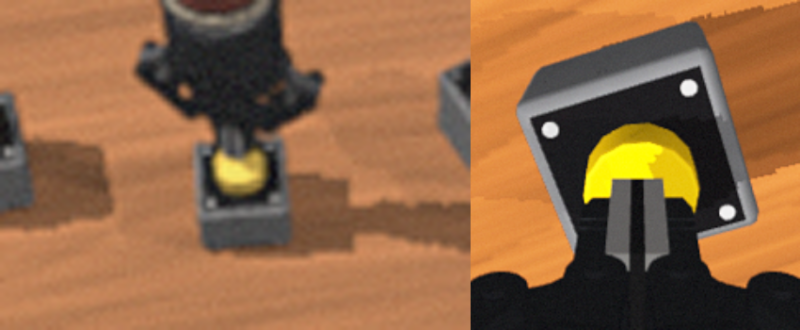

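No contact at TCP z = 0.049, and the tip is visibly still above the cap. That confirms the tips sit above the stated TCP, so I'll keep going slowly.

Emit:
{"method": "play_rows", "body": {"motion": [[[1, 0, 0, 0.2, 0, 0, 0], [1, 0, 0, 0.4, 0, 0, 0], [1, 0, 0, 0.4, 0, 0, 0]]]}}

```text
t: 6.58
tool_pos: [0.5147, -0.101, 0.0447]
tool_rot: [0.598, 3.083, -0.002]
contact_force: [0.3, -0.2, -0.0]
opening: 0.0001
```

Emit:
{"method": "play_rows", "body": {"motion": [[[1, 0, 0, 0.2, 0, 0, 0], [1, 0, 0, 0.3, 0, 0, 0], [1, 0, 0, 0.3, 0, 0, 0]]]}}

```text
t: 6.95
tool_pos: [0.5147, -0.1009, 0.0416]
tool_rot: [0.598, 3.084, -0.001]
contact_force: [-0.4, 0.2, -0.1]
opening: -0.0001
```

```bash
python3 look.py pics/s6.png
```

```text
6.95 [ 0.51468483 -0.10090302  0.04161502] [-0.39200017  0.19052526 -0.12931997]
```

View pics/s6.png

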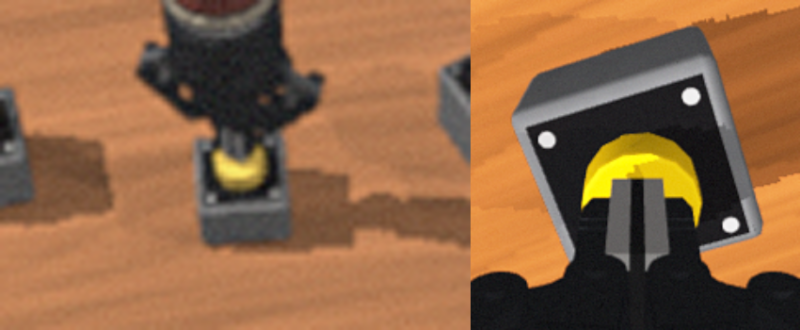

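Emit:
{"method": "play_rows", "body": {"motion": [[[1, 0, 0, 0.2, 0, 0, 0], [1, 0, 0, 0.3, 0, 0, 0], [1, 0, 0, 0.3, 0, 0, 0]]]}}

```text
t: 7.42
tool_pos: [0.5147, -0.1009, 0.0386]
tool_rot: [0.598, 3.084, -0.001]
contact_force: [0.8, -0.2, 0.3]
opening: -0.0
```

Emit:
{"method": "play_rows", "body": {"motion": [[[1, 0, 0, 0.2, 0, 0, 0], [1, 0, 0, 0.3, 0, 0, 0], [1, 0, 0, 0.3, 0, 0, 0]]]}}

```text
t: 7.8
tool_pos: [0.515, -0.101, 0.0359]
tool_rot: [0.597, 3.083, -0.002]
contact_force: [-0.2, 1.0, 2.9]
opening: 0.0
```

Contact: 2.9 N at TCP z = 0.0359, so the tips sit about 28 mm above the reported TCP. Now I'll press through.

Emit:
{"method": "play_rows", "body": {"motion": [[[1, 0, 0, 0.2, 0, 0, 0], [1, 0, 0, 0.4, 0, 0, 0], [1, 0, 0, 0.6, 0, 0, 0], [1, 0, 0, 0.75, 0, 0, 0], [1, 0, 0, 0.75, 0, 0, 0]]]}}

```text
t: 8.43
tool_pos: [0.515, -0.101, 0.0284]
tool_rot: [0.597, 3.083, -0.002]
contact_force: [-1.4, 0.8, 3.2]
opening: 0.0001
```

Emit:
{"method": "play_rows", "body": {"motion": [[[1, 0, 0, 0.1, 0, 0, 0], [1, 0, 0, 0.2, 0, 0, 0], [1, 0, 0, 0.2, 0, 0, 0]]]}}

```text
t: 8.8
tool_pos: [0.515, -0.101, 0.0267]
tool_rot: [0.597, 3.083, -0.001]
contact_force: [-2.1, 1.2, 6.6]
opening: 0.0
```

Emit:
{"method": "play_rows", "body": {"motion": [[[1, 0, 0, -1, 0, 0, 0], [1, 0, 0, -4, 0, 0, 0], [1, 0, 0, -7, 0, 0, 0], [1, -0.2, -3, -8, 0, 0, 0], [1, -0.6, -7, -8, 0, 0, 0], [1, -1, -11, -8, 0, 0, 0], [1, -1.4, -15, -8, 0, 0, 0], [1, -1.6, -18, -8, 0, 0, 0], [1, -1.6, -18.8, -7.5, 0, 0, 0], [1, -1.6, -18.8, -7, 0, 0, 0], [1, -1.6, -18.8, -7, 0, 0, 0], [1, -1.6, -18.8, -7, 0, 0, 0]]]}}

```text
t: 10.3
tool_pos: [0.4599, -0.2804, 0.0968]
tool_rot: [0.595, 3.084, -0.001]
contact_force: [0.6, -0.1, -0.2]
opening: -0.0
```

Run:
```python
from h import *
from station import ctrl
im=ctrl.get_image("wrist"); cv2.imwrite("pics/w7.png",im["color"][:,:,::-1])
o=ctrl.get_obs();print(o["t"],o["tool_pos"],o["contact_force"]);M=R.from_rotvec(o["tool_rot"]).as_matrix()
for c,s in blobs(im,"blue")[0]:
    p=plane(im,c,.078); print(c.round(),s,p,(M.T@(p-o["tool_pos"])).round(4))
im=ctrl.get_image("top")
for k in ("yellow","blue"):
  for c,s in blobs(im,k)[0]:
    p=plane(im,c,H[k]); print(c.round(1),s,p)
cr=cv2.resize(im["color"][240:340,300:460,::-1],(800,500));cv2.imwrite("pics/t7.png",cr)
```

```text
10.35 [ 0.45993941 -0.28059132  0.09697211] [ 0.73577918  0.76308484 -0.31866191]
[322. 260.] [293, 229, 59, 60, 2864] [ 0.45514151 -0.27872982  0.078     ] [ 0.0052 -0.      0.019 ]
[345.3 279.6] [339, 273, 14, 14, 149] [ 0.51748723 -0.10107086  0.066     ]
```

View pics/w7.png

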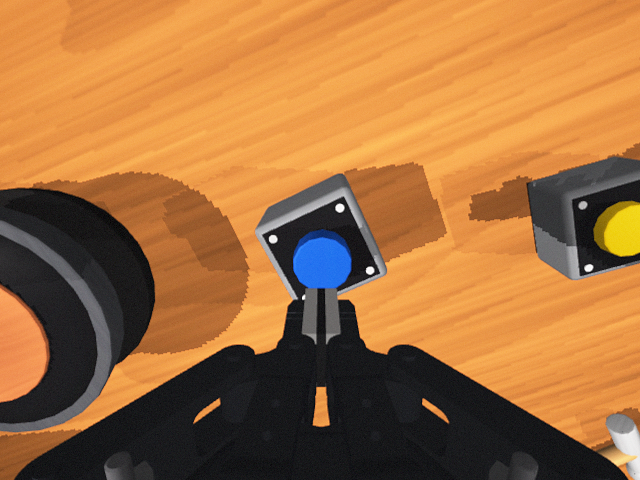

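View pics/t7.png

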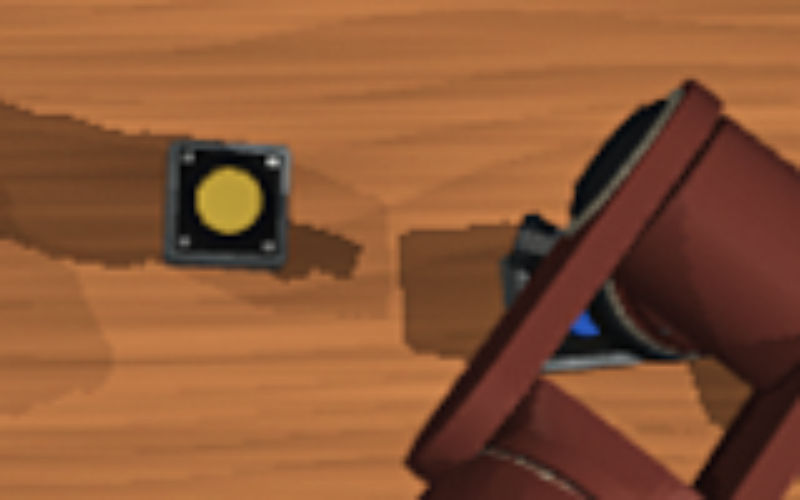

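The wrist view shows blue in the same relative place as yellow was (cap at (322,260)), and the pitch bowl is clear at the left. The top view shows the yellow box unmoved. I'll press blue using the learned offset.

Emit:
{"method": "play_rows", "body": {"motion": [[[1, 0.3, 0, 1, 0, 0, 0], [1, 0.3, 0, 2.5, 0, 0, 0], [1, 0.3, 0, 3.8, 0, 0, 0], [1, 0.3, 0, 4.3, 0, 0, 0], [1, 0.3, 0, 4.6, 0, 0, 0], [1, 0.3, 0, 4.9, 0, 0, 0], [1, 0.3, 0, 4.9, 0, 0, 0]]]}}

```text
t: 11.28
tool_pos: [0.4573, -0.2798, 0.0485]
tool_rot: [0.596, 3.083, -0.002]
contact_force: [-1.8, 1.1, 2.6]
opening: 0.0001
```

Emit:
{"method": "play_rows", "body": {"motion": [[[1, 0, 0, 0.2, 0, 0, 0], [1, 0, 0, 0.4, 0, 0, 0], [1, 0, 0, 0.6, 0, 0, 0], [1, 0, 0, 0.75, 0, 0, 0], [1, 0, 0, 0.75, 0, 0, 0]]]}}

```text
t: 11.9
tool_pos: [0.4575, -0.28, 0.041]
tool_rot: [0.596, 3.083, -0.002]
contact_force: [-0.5, 0.6, 2.4]
opening: 0.0004
```

Emit:
{"method": "play_rows", "body": {"motion": [[[1, 0, 0, 0.1, 0, 0, 0], [1, 0, 0, 0.2, 0, 0, 0], [1, 0, 0, 0.2, 0, 0, 0]]]}}

```text
t: 12.28
tool_pos: [0.4575, -0.28, 0.0392]
tool_rot: [0.596, 3.083, -0.002]
contact_force: [-2.3, 1.8, 5.0]
opening: 0.0001
```

Emit:
{"method": "play_rows", "body": {"motion": [[[1, 0, 0, 0.1, 0, 0, 0], [1, 0, 0, 0.1, 0, 0, 0]]]}}

```text
t: 12.52
tool_pos: [0.4575, -0.28, 0.0386]
tool_rot: [0.596, 3.083, -0.002]
contact_force: [-1.9, 1.9, 5.9]
opening: 0.0
```

Blue is against its stop at 5.9 N. Next I'll retract and go to green.

Emit:
{"method": "play_rows", "body": {"motion": [[[1, 0, 0, -1, 0, 0, 0], [1, 0, 0, -4, 0, 0, 0], [1, 0, 0, -7.5, 0, 0, 0], [1, 0.6, 2, -9, 0, 0, 0], [1, 1.8, 6, -9, 0, 0, 0], [1, 3.1, 10, -9, 0, 0, 0], [1, 4.3, 14, -9, 0, 0, 0], [1, 5.6, 18, -9, 0, 0, 0], [1, 6.8, 22, -9, 0, 0, 0], [1, 8, 26, -9, 0, 0, 0], [1, 9.3, 30, -9, 0, 0, 0], [1, 10.3, 33.2, -9, 0, 0, 0], [1, 10.8, 34.9, -8, 0, 0, 0], [1, 10.8, 34.9, -7, 0, 0, 0], [1, 10.8, 34.9, -7, 0, 0, 0], [1, 10.8, 34.9, -7, 0, 0, 0]]]}}

```text
t: 14.52
tool_pos: [0.4871, 0.0833, 0.1079]
tool_rot: [0.598, 3.083, -0.002]
contact_force: [0.4, -0.1, -0.5]
opening: 0.0
```

Run:
```python
from h import *
from station import ctrl
im=ctrl.get_image("wrist"); cv2.imwrite("pics/w8.png",im["color"][:,:,::-1])
o=ctrl.get_obs();print(o["t"],o["tool_pos"],o["contact_force"]);M=R.from_rotvec(o["tool_rot"]).as_matrix()
for c,s in blobs(im,"green")[0]:
    p=plane(im,c,.090); print(c.round(),s,p,(M.T@(p-o["tool_pos"])).round(4))
im=ctrl.get_image("top")
for k in ("yellow","blue"):
  for c,s in blobs(im,k)[0]:
    p=plane(im,c,H[k]); print(c.round(1),s,p)
```

```text
14.575 [0.48741797 0.08331248 0.1082292 ] [-0.49953406  0.13242564  0.70856419]
[325. 260.] [295, 230, 60, 59, 2838] [0.48288699 0.08643308 0.09      ] [0.0054 0.0012 0.0182]
[439. 414.] [431, 407, 17, 15, 68] [0.61134596 0.11564655 0.09      ] [-0.1028  0.0763  0.0183]
[345.5 279.5] [339, 273, 14, 14, 149] [ 0.51765469 -0.10140312  0.066     ]
[416.6 300.1] [410, 294, 14, 14, 152] [ 0.46101926 -0.27924295  0.078     ]
```

View pics/w8.png

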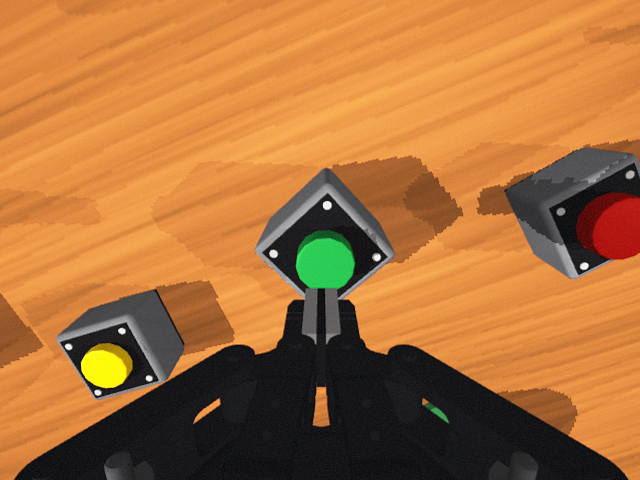

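The wrist view shows green at (325,260), with red well clear at the right and the mug behind. Pressing green.

Emit:
{"method": "play_rows", "body": {"motion": [[[1, 0.3, 0.1, 1, 0, 0, 0], [1, 0.3, 0.1, 2.5, 0, 0, 0], [1, 0.3, 0.1, 3.7, 0, 0, 0], [1, 0.3, 0.1, 4.2, 0, 0, 0], [1, 0.3, 0.1, 4.5, 0, 0, 0], [1, 0.3, 0.1, 4.8, 0, 0, 0], [1, 0.3, 0.1, 4.8, 0, 0, 0]]]}}

```text
t: 15.5
tool_pos: [0.4854, 0.0854, 0.0609]
tool_rot: [0.598, 3.082, -0.002]
contact_force: [-1.6, -0.3, 2.2]
opening: -0.0001
```

Emit:
{"method": "play_rows", "body": {"motion": [[[1, 0, 0, 0.2, 0, 0, 0], [1, 0, 0, 0.4, 0, 0, 0], [1, 0, 0, 0.6, 0, 0, 0], [1, 0, 0, 0.75, 0, 0, 0], [1, 0, 0, 0.75, 0, 0, 0]]]}}

```text
t: 16.12
tool_pos: [0.4856, 0.0854, 0.0533]
tool_rot: [0.597, 3.082, -0.002]
contact_force: [-0.9, -0.2, 1.9]
opening: -0.0003
```

Emit:
{"method": "play_rows", "body": {"motion": [[[1, 0, 0, 0.1, 0, 0, 0], [1, 0, 0, 0.2, 0, 0, 0], [1, 0, 0, 0.2, 0, 0, 0]]]}}

```text
t: 16.5
tool_pos: [0.4857, 0.0854, 0.0515]
tool_rot: [0.598, 3.082, -0.002]
contact_force: [-1.6, -0.9, 4.7]
opening: 0.0004
```

Emit:
{"method": "play_rows", "body": {"motion": [[[1, 0, 0, 0.1, 0, 0, 0], [1, 0, 0, 0.1, 0, 0, 0]]]}}

```text
t: 16.75
tool_pos: [0.4857, 0.0854, 0.0508]
tool_rot: [0.598, 3.082, -0.002]
contact_force: [-2.4, -0.1, 5.4]
opening: 0.0002
```

Emit:
{"method": "play_rows", "body": {"motion": [[[1, 0, 0, -1, 0, 0, 0], [1, 0, 0, -4, 0, 0, 0], [1, 0, 0, -8, 0, 0, 0], [1, -1, 0, -12, 0, 0, 0], [1, -3, 0, -14, 0, 0, 0], [1, -6, 0, -15, 0, 0, 0], [1, -8, 0, -15, 0, 0, 0], [1, -8, 0, -15, 0, 0, 0], [1, -8, 0, -15, 0, 0, 0]]]}}

```text
t: 17.88
tool_pos: [0.5588, 0.056, 0.2005]
tool_rot: [0.598, 3.083, -0.002]
contact_force: [-0.5, 0.0, -0.7]
opening: 0.0002
```

Run:
```python
from h import *
from station import ctrl
im=ctrl.get_image("wrist"); cv2.imwrite("pics/w9.png",im["color"][:,:,::-1])
o=ctrl.get_obs();print(o["t"],o["tool_pos"],o["contact_force"])
s=ctrl.get_image("scene")
cv2.imwrite("pics/s9.png",cv2.resize(s["color"][170:260,190:440,::-1],(800,288),interpolation=cv2.INTER_CUBIC))
```

```text
17.925 [0.55872601 0.05608642 0.200572  ] [-0.32218045 -1.04146651  0.33568628]
```

View pics/w9.png

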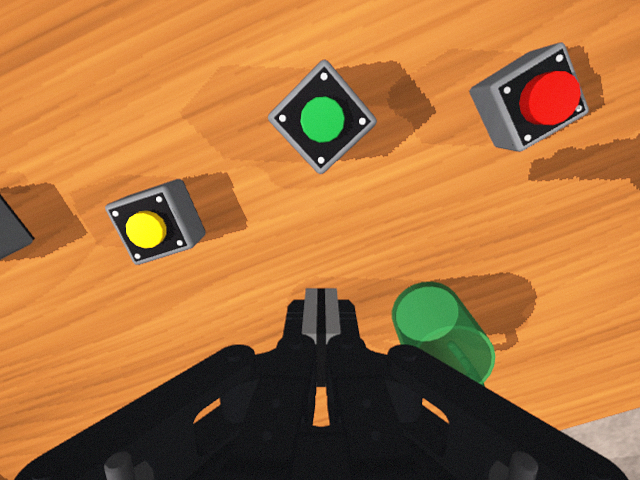

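View pics/s9.png

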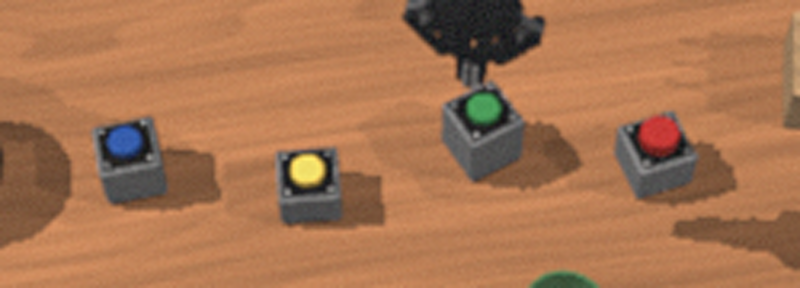

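The wrist and scene views show the yellow, blue and green caps low on their boxes and red standing proud. Nothing was displaced. The force steps (about 3 N while moving, then a rise to 5.4–6.6 N) show each stop was reached. The arm is clear, so I'm handing in.

```bash
python3 -c "
from station import ctrl
print(ctrl.finish_job(), ctrl.get_obs()['t'])"
```

```text
the job is handed in; nothing more can be done
the job is handed in; nothing more can be done
```

I pressed the yellow, then the blue, then the green cap down to its stop with the shut fingertips, then lifted clear and handed in at about 18 s.

- **Pressing:** each cap moved at about 2–3 N. The force then rose to 6.6 N (yellow), 5.9 N (blue) and 5.4 N (green) after about 11 mm of travel, counting the squash of the soft cap. I took that rise as the stop; the stem positions themselves can't be read.
- **Last pictures:** all three caps stand low and the red one stands proud. The boxes in view are still upright in their places. Remeasured from above, yellow had shifted by under 1 mm and blue by under 2 mm, within measuring error. I did not remeasure green after its press.
- **Fingertip height:** the real fingertips touched about 28 mm higher than the reported TCP. I found this by approaching yellow slowly with the force reading and used it for the other two.
- **Camera disagreement:** the scene camera put the caps 7–11 mm farther out than the top view. I relied on the wrist and top views, which differed by up to about 6 mm, and aimed between them.
- **Sideways force:** it reached up to about 3 N while pressing, with no visible shift of the boxes.

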